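# Open the dust extractor's filter cover

## Robot

A 6-joint arm with a two-finger parallel gripper is mounted at the origin on the work surface. World frame = base frame: x ahead of the robot, y to its left, z up, the work surface at z = 0. Lengths are in m, angles in rad, forces in N, time in s.
With the tool pointing down it reaches from about 0.325 to 1 m from the base axis. Payload 5.1 kg.
Tool frame: the origin (TCP) lies at the very end of the fingers, on their centre line; the grasp point (between the pads) lies 19 mm behind it; z points along the fingers, y is the direction in which the jaws open and shut (so a half turn about z gives the same grasp; the last joint's range is limited). The gripper opens to 85 mm and grips with 20 to 120 N. Pads are 22 mm wide; open, the fingers measure 114 mm over their backs; the gripper's body (76 mm by 85 mm) begins 54 mm behind the grasp point. The pads swing forward as they close: fully open they stand 13 mm farther back than shut.
Start: joints at [-1.354, 0.124, 1.65, -0, 1.367, -0.083], TCP at [0.192, -0.621, 0.231] pointing down, gripper open.
Joint ranges: [-2.61, 2.61], [-1.02, 2.33], [0.03, 2.71], [-1.35, 4.49], [0.32, 2.68], [-2.91, 2.91]. Speed limits (rad/s): [2.57, 2.57, 3.14, 3.14, 3.14, 3.14].

## Interface

Orientations are given as a 3x3 rotation matrix whose columns are the frame's x, y, z axes.
In Python, from rig import r, grab_frame, camera_model, models gives the robot as it stands.
- The arm moves only by the tool jog_arm, never from a script. Its argument "moves" is a list of rows, each a list of 3 entries, a list of its own where there are three numbers: the closure in counts, from 0 (fully open) to 255 (shut), then the shift along the tool's x, y, z in m, then the turn about the tool's z in degrees. A call has 1 to 20 rows; each row shifts and turns the commanded pose from where the row before left it, along the tool's axes as they then stand; what a row does not reach is not made up. A row lasts 1/12 s, in which the tool goes at most 41.7 mm and 7.16 degrees, less where a joint would pass 70% of its speed; a pose out of reach is approached as far as the arm can. A call with a gripper value outside its range is refused whole. The fingers move at their own pace and stop on an object; the grip force is fixed at half the most. Time passes only in rows, so rows that do not move let the fingers close. It gives the time, the measured TCP pose, the force and the opening at its end, in the units of the state.
- r.observe(): the state, without advancing time (a new reading comes with each control period).
- grab_frame(name): name is "side" or "top"; returns (picture, depth): 384x512x3 uint8, red, green, blue; 384x512 float32, m along the optical axis (not along the pixel's ray), 0 where there is no reading.
- camera_model(name): a dict with "mtx" (3x3 intrinsics, pixels), "R" (3x3) and "t" (3): a world point X has camera coordinates R X + t. Camera axes: x right, y down, z forward; pixel columns grow to the right and rows downward; lengths in m; the calibration is good to about 2 mm. A picture is of the moment at which its call begins. camera_model takes no time and is no camera call.
- r.close_job(): hands the job in, once; it reports no verdict.
Trained networks look in the newest picture that a camera, given by its name, has taken for a name from the list of things; names that differ only in an ending like _2 or _b are one class to them, and where a whole thing is asked for, a point or a joint stands for the part that bears it (a point fixed in the world has none). Each returns a list of dicts, best first, with "conf" (0 to 1); they miss things now and then, are a little off and sometimes report something else, mostly with a low value. They report only what shows in the picture. A call takes as long as a camera call. They do not tell look-alikes from the thing itself.
- models.search_frame(name, camera): "xy" ([column, row] in pixels, amid what is visible of it).
The state is a dict: "time_s": time; "joint_positions": joint angles; "dq": joint speeds; "joint_torque": joint torques, N m; "ee_pos": TCP position; "tool_rot": TCP orientation; "contact_force": force on the tool from outside, world axes, zero at the start; "ft_torque": the same for the moment, N m; "opening": opening from 0.0 (shut) to 1.0 (fully open).
Only numpy, scipy, OpenCV 4.12 (cv2) and the standard library are available. Lean on these libraries where they do the work, as an engineer would, in place of code of your own. Each camera call takes 0.05 s, during which the arm holds its last target.

## Task

The dust extractor's filter is due for a change, so take its cover off. Take the flat screwdriver from the tool rack and with it give both slotted fasteners on the cover a quarter turn anticlockwise to release them, then stand the screwdriver back in the rack slot it came from. Then lift the cover off and set it down gently, right way up and flat, in the middle of the rubber mat, leaving the other tools undisturbed.

Things in the scene. Friction and masses are not known exactly. Their poses are not given: they have to be found in the camera images.
- extractor: Bench dust extractor, fixed: grey steel casing, top face 110 mm above the bench. Origin at bench level under the middle of the filter opening in its top (150 mm along x by 92 along y, in 4 mm sheet). x runs along the casing away from the robot, casing from x = -125 to +275 mm, y = -95 to +95; a motor hump (radius 62, 42 high) stands on top at x = +198. Turned up to 0.35 rad.
- cover: Loose aluminium cover over the opening, 0.6 kg, plate 210 (x) x 130 (y) x 4 mm. Origin in the middle of the plate's underside, z up; 110 mm above the bench at first. Two rails below (142 along x, 18 deep, at y = +-40) sit in the opening with 3 mm play: raise it 20 mm to clear; it can stand on the rails. Pawls under the slotted fasteners (x = -60 and +60) hold it until both are turned.
- cover_handle (a point): Middle of the bar of the cover's black pull handle: round bar 12 mm thick, running about 60 mm along the cover's x, its axis 42 mm above the plate's underside, with 32 mm free below the bar; grip it across the cover's y. Axes as the cover's.
- fastener_front (a joint): Turn of the slotted fastener nearer the robot, rad, anticlockwise seen from above positive: 0 locked, slot along the cover's x; 1.57 (end stop) released, slot along the cover's y. Starts at 0 to 0.15. About 0.06 N m turns it; it stays where it is left. Below 1.2 its pawl may still hold the cover.
- fastener_rear (a joint): The same for the fastener farther from the robot, also anticlockwise to release.
- fastener_front_slot (a point): Middle of the slot's floor, front fastener; x along the slot (turns with it), z up. Head: steel disc, 34 mm diameter, in a dark ring (49 mm outside, 1 mm lower than the head). Slot right across the head, 7 mm deep, 5 wide at the floor, bevelled in its upper 4 mm to 9 wide at the mouth. The floor is 6 mm above the plate's underside (116 mm above the bench).
- fastener_rear_slot (a point): The same point and axes for the rear fastener. The screwdriver blade has about 0.15 rad of free play to either side in either slot, so turn it that much farther than the slot is to turn; a light push down (5 N) keeps it in.
- screwdriver: Flat screwdriver, 185 mm, 0.2 kg, standing blade down in a rack slot, tip 17 mm above the bench. Origin at the tip, z up the tool. Blade 16 mm wide along x, 2.5 thick along y; shank 9 mm round. Wooden oval handle from 95 to 185 mm above the tip: 33 mm along x, 26 mm between the flat sides facing +-y (grip across y, 110 to 155 above the tip). The chisels have round, steel-hooped handles.
- rack: Wooden tool rack, fixed, left or right of the extractor: plank 190 x 70 mm, top 112 mm above the bench, on two end cheeks 116 mm high. Origin at bench level under its middle, x along its length. Three slots through the plank at x = -55, 0, +55, each 24 (x) by 16 (y) mm: tools hang in them, handle foot on the plank. The screwdriver is in any one, blade along the rack's x; chisels fill the others.
- mat: Black rubber bench mat, fixed, 260 mm (x) x 200 mm (y) x 3 mm, on the other side of the extractor from the rack. Origin in the middle of its underside.
- chisel_wide: Bystander: chisel in the rack with a round handle of about 31 mm diameter and a steel hoop near its end, reaching 88 mm above the plank. Origin at the foot of the handle.
- chisel_narrow: Bystander: the other chisel, same handle, narrower blade.
- mallet: Bystander: dark turned wooden mallet, 222 mm tall and 86 mm across, standing on its head. Origin in the middle of its underside.
- gouge: Bystander: gouge about 185 mm long lying on the bench. Origin under its middle, x along it.
Mind the look-alikes: they are no part of the job. What is shaped like the screwdriver but green or purple is not meant.

How it is judged:
By the outcome, as a careful person would: the job done as asked, in the order asked, and still so for the second after the job is handed in, with the robot touching nothing.
It also fails if it takes over 70 s, if anything falls off the work surface, if the arm or the gripper's body presses on something with over 40 N, if the wrist force passes 120 N, or if a joint passes its speed limit or range.

## Working session

There is one attempt and no reset: what is moved stays moved. The work goes in short steps, Python scripts to look and compute and a tool call to move; the robot and the scene stay as the last step left them, time stands still between calls to the robot, and variables do not carry over. Pictures are saved under pics/ and viewed, and the job is handed in when it is done.

Besides the shell and the picture viewer there is one more tool, called after "Emit:" as name([rows], argument=value, ...), one row to a line, values as JSON. jog_arm: Moves the arm, as the interface text tells. Its arguments: {"type":"object","properties":{"moves":{"type":"array"}},"required":["moves"]}

```bash
mkdir -p pics; ls; python3 - <<'E'
from rig import r, grab_frame, camera_model, models
import cv2,numpy as np
for c in("side","top"):
    p,d=grab_frame(c); cv2.imwrite(f"pics/{c}0.png",p[:,:,::-1]); np.save(f"{c}_d.npy",d); np.save(f"{c}_p.npy",p)
    m=camera_model(c); print(c,m["mtx"].round(1).tolist(),(-m["R"].T@m["t"]).round(3))
    for n in["screwdriver","fastener_front_slot","fastener_rear_slot","cover_handle","cover","rack","mat","chisel_wide","mallet","gouge"]:
        print(n,[(np.round(q["xy"]).tolist(),round(q["conf"],2)) for q in models.search_frame(n,c)])
print(r.observe())
E
```

```text
pics
side [[382.2, 0.0, 251.0], [0.0, 382.2, 191.9], [0.0, 0.0, 1.0]] [ 0.452 -0.617  0.857]
screwdriver [([186.0, 310.0], 0.84), ([241.0, 290.0], 0.71), ([297.0, 314.0], 0.6)]
fastener_front_slot [([236.0, 206.0], 0.47)]
fastener_rear_slot [([283.0, 202.0], 0.71), ([261.0, 208.0], 0.67)]
cover_handle [([259.0, 207.0], 0.56)]
cover [([258.0, 209.0], 0.91)]
rack [([234.0, 205.0], 0.73), ([245.0, 338.0], 0.6)]
mat [([215.0, 139.0], 0.83)]
chisel_wide [([237.0, 319.0], 0.95), ([356.0, 312.0], 0.61), ([259.0, 208.0], 0.47)]
mallet []
gouge [([296.0, 135.0], 0.57)]
top [[364.3, 0.0, 251.9], [0.0, 364.3, 196.1], [0.0, 0.0, 1.0]] [0.33  0.01  1.264]
screwdriver [([356.0, 182.0], 0.68), ([340.0, 217.0], 0.45)]
fastener_front_slot []
fastener_rear_slot []
cover_handle [([263.0, 197.0], 0.95)]
cover [([264.0, 197.0], 0.84)]
rack [([348.0, 223.0], 0.88)]
mat [([148.0, 233.0], 0.89)]
chisel_wide [([360.0, 217.0], 0.71), ([266.0, 217.0], 0.35), ([340.0, 217.0], 0.17)]
mallet [([342.0, 150.0], 0.95), ([144.0, 234.0], 0.51)]
gouge [([162.0, 159.0], 0.75)]
{'time_s': 1.1, 'joint_positions': array([-1.35358289e+00,  1.23799934e-01,  1.65028507e+00, -3.21116400e-06,
        1.36752171e+00, -8.26161134e-02]), 'dq': array([ 4.31239591e-04, -6.12198947e-04,  3.32740035e-05, -9.86072315e-04,
       -3.24703887e-05,  3.19371928e-04]), 'joint_torque': array([-1.27944928e-03, -4.23604560e+01, -3.65759754e+01, -1.70161597e-04,
        6.06934755e-04, -2.09441987e-05]), 'ee_pos': array([ 0.19194125, -0.62100238,  0.23133109]), 'tool_rot': array([[ 9.55386655e-01,  2.95357985e-01, -6.10071814e-06],
       [ 2.95357985e-01, -9.55386655e-01,  1.30496107e-05],
       [-1.97423799e-06, -1.42693197e-05, -1.00000000e+00]]), 'contact_force': array([ 0.4104512 ,  0.48006368, -0.7929274 ]), 'ft_torque': array([-0.04517052, -0.02604135,  0.01849241]), 'opening': 0.9943858559662675}
```

```bash
python3 - <<'E'
import cv2
for c in("side","top"):
    p=cv2.imread(f"pics/{c}0.png"); cv2.imwrite(f"pics/{c}0b.png",cv2.resize(p,(800,600),interpolation=cv2.INTER_CUBIC))
E
```

```text
(no output)
```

View pics/side0b.png

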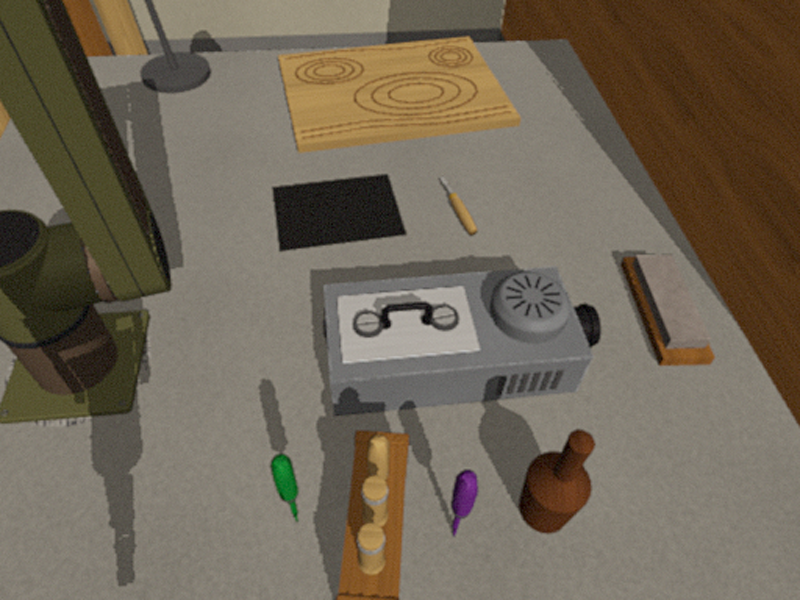

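View pics/top0b.png

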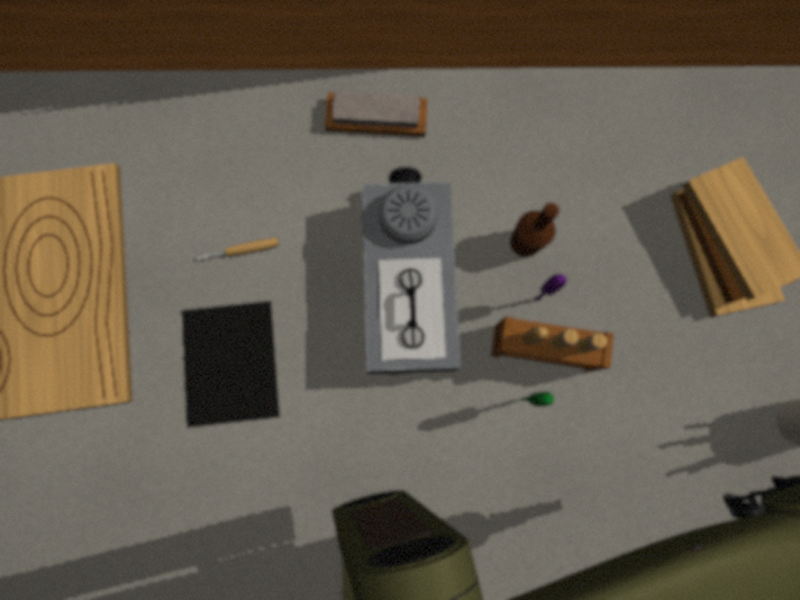

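```bash
cat > h.py <<'E'
from rig import r, grab_frame, camera_model, models
import cv2,numpy as np
def cloud(c,d):
    m=camera_model(c);K=m["mtx"];h,w=d.shape
    u,v=np.meshgrid(np.arange(w),np.arange(h))
    X=np.stack([(u-K[0,2])/K[0,0]*d,(v-K[1,2])/K[1,1]*d,d],-1)
    W=(X-m["t"])@m["R"]; W[d<=0]=np.nan
    return W
def ray(c,uv,z):
    m=camera_model(c);K=m["mtx"];R=m["R"];o=-R.T@m["t"]
    q=R.T@np.array([(uv[0]-K[0,2])/K[0,0],(uv[1]-K[1,2])/K[1,1],1.])
    return o+q*(z-o[2])/q[2]
def proj(c,X):
    m=camera_model(c);q=m["R"]@np.array(X)+m["t"];q=m["mtx"]@q;return q[:2]/q[2]
def crop(p,x0,y0,w,h,f,name):
    cv2.imwrite(name,cv2.resize(p[y0:y0+h,x0:x0+w,::-1],None,fx=f,fy=f,interpolation=cv2.INTER_CUBIC))
E
python3 - <<'E'
from h import *
s=np.load("side_p.npy");t=np.load("top_p.npy")
crop(s,170,265,110,120,5,"pics/sr.png"); crop(t,305,165,100,85,7,"pics/tr.png")
crop(s,205,165,130,75,6,"pics/sc.png"); crop(t,225,110,80,135,4,"pics/tc.png")
E
```

```text
(no output)
```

View pics/sr.png

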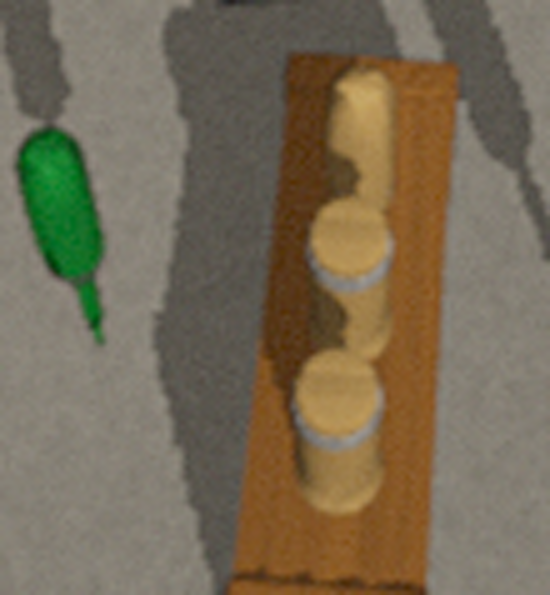

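View pics/tr.png

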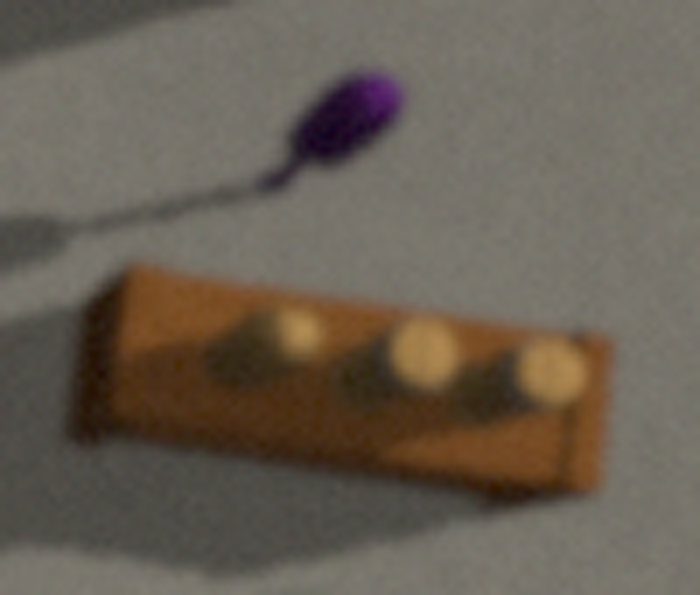

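View pics/sc.png

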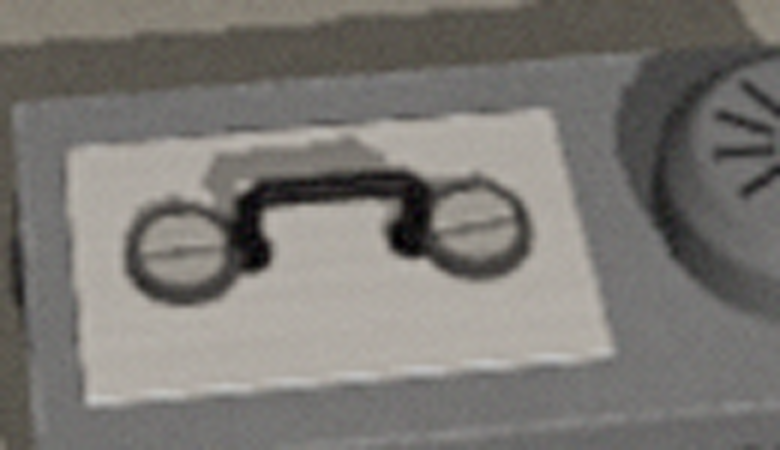

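View pics/tc.png

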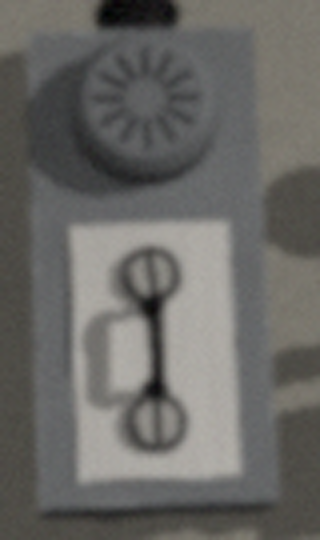

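```bash
python3 - <<'E'
from h import *
for c in("side","top"):
    p=np.load(c+"_p.npy").astype(int);d=np.load(c+"_d.npy");W=cloud(c,d);z=W[...,2]
    print(c,"bench z",np.nanmedian(z[abs(z)<.02]), np.nanstd(z[abs(z)<.02]))
    br=p.sum(2)/3
    def rect(mask,zz,name):
        n,l,st,ce=cv2.connectedComponentsWithStats(mask.astype(np.uint8),connectivity=4)
        if n<2: print(name,"none");return
        i=1+np.argmax(st[1:,4]); v,u=np.nonzero(l==i)
        P=np.array([ray(c,(a,b),zz)[:2] for a,b in zip(u,v)])
        q=cv2.minAreaRect((P*1000).astype(np.float32))
        print(name,st[i,4],"c",np.round(q[0],1),"size",np.round(q[1],1),"ang",round(q[2],1),"medz",np.nanmedian(z[l==i]).round(4))
    u,v=np.meshgrid(np.arange(512),np.arange(384))
    xy=W
    region=(abs(W[...,0]-.45)<.25)
    sat=p.max(2)-p.min(2)
    hull=(br>135)&(sat<40)&(z>.09)&(z<.14)
    rect(hull,.114,"cover")
    rect((br<25)&(abs(z)<.02),.003,"mat")
    brown=(p[...,0]-p[...,2]>40)&(z>.095)&(z<.122)&(W[...,1]<-.1)
    rect(brown,.112,"rack")
    tall=(z>.125)&(z<.24)&(p[...,0]-p[...,2]>30)&(W[...,1]<-.1)&(p[...,1]>90)
    n,l,st,ce=cv2.connectedComponentsWithStats(tall.astype(np.uint8))
    for i in range(1,n):
        if st[i,4]>8: print("tall",st[i],np.nanmax(z[l==i]).round(4),np.nanmedian(W[l==i],0).round(4), "top:",np.nanmedian(W[(l==i)&(z>.193)],0).round(4))
E
```

```text
side bench z -0.00025532320746944517 0.0040175446041173235
cover 2674 c [547.9 -52.1] size [210.4 132.6] ang 0.9 medz 0.1134
mat 15 c [551.8 324.3] size [20.6 15.9] ang 60.0 medz 0.0023Traceback (most recent call last):
  File "<stdin>", line 21, in <module>
  File "<stdin>", line 10, in rect
  File "h.py", line 10, in ray
    m=camera_model(c);K=m["mtx"];R=m["R"];o=-R.T@m["t"]
ValueError: time passes only in moves, steps and waits
```

```bash
python3 - <<'E'
s=open("h.py").read().replace("import cv2,numpy as np","import cv2,numpy as np\nCM={c:camera_model(c) for c in('side','top')}").replace("m=camera_model(c)","m=CM[c]")
open("h.py","w").write(s)
E
python3 - <<'E'
from h import *
for c in("side","top"):
    p=np.load(c+"_p.npy").astype(int);d=np.load(c+"_d.npy");W=cloud(c,d);z=W[...,2]
    br=p.sum(2)/3
    def rect(mask,zz,name,k=0):
        n,l,st,ce=cv2.connectedComponentsWithStats(mask.astype(np.uint8),connectivity=4)
        if n<2: print(name,"none");return
        i=1+np.argmax(st[1:,4]); v,u=np.nonzero(l==i)
        P=np.array([ray(c,(a,b),zz)[:2] for a,b in zip(u,v)])
        q=cv2.minAreaRect((P*1000).astype(np.float32))
        print(name,st[i,4],"c",np.round(q[0],1),"size",np.round(q[1],1),"ang",round(q[2],1),"medz",np.nanmedian(z[l==i]).round(4))
    sat=p.max(2)-p.min(2)
    rect((br>125)&(sat<40)&(z>.09)&(z<.14),.114,"cover")
    for th in(32,42,50): rect((br<th)&(abs(z)<.02)&(W[...,1]>.15)&(W[...,0]>.3),.003,"mat")
    brown=(p[...,0]-p[...,2]>35)&(z>.095)&(z<.122)&(W[...,1]<-.1)&(W[...,1]>-.5)
    rect(brown,.112,"rack")
    tall=(z>.125)&(z<.24)&(p[...,0]-p[...,2]>30)&(W[...,1]<-.1)&(p[...,1]>85)&(W[...,1]>-.5)
    n,l,st,ce=cv2.connectedComponentsWithStats(tall.astype(np.uint8))
    for i in range(1,n):
        if st[i,4]>8: print("tall",st[i],np.nanmax(z[l==i]).round(4),np.nanmedian(W[l==i],0).round(4), "top:",np.nanmedian(W[(l==i)&(z>.193)],0).round(4))
E
```

```text
cover 2734 c [548.2 -52. ] size [211.4 133.5] ang 0.9 medz 0.1134
mat 2379 c [452.1 345.5] size [252.6 191.3] ang 5.3 medz 0.0026
mat 3006 c [451.8 345.9] size [253.5 194.9] ang 5.2 medz 0.0026
mat 3043 c [452.  345.4] size [255.  195.7] ang 5.0 medz 0.0026
rack 2628 c [ 473.2 -339.5] size [213.8  71. ] ang 80.1 medz 0.1118
tall [232 278  17  43 478] 0.2044 [ 0.4787 -0.3067  0.1975] top: [ 0.4756 -0.3422  0.199 ]
tall [234 319  14  14  87] 0.1803 [ 0.4758 -0.3594  0.1609] top: [nan nan nan]
tall [229 334  17  19 246] 0.2027 [ 0.4633 -0.4021  0.1991] top: [ 0.463  -0.4016  0.1992]
tall [231 350  15  13 112] 0.1841 [ 0.4637 -0.4126  0.1589] top: [nan nan nan]
cover 1789 c [548.  -50.8] size [211.8 132.3] ang 0.8 medz 0.1137
mat 3966 c [451.5 348.6] size [248.9 190.3] ang 5.3 medz 0.0022
mat 4085 c [451.9 348.4] size [251.5 192.8] ang 5.4 medz 0.0023
mat 4139 c [451.6 348. ] size [252.9 194.2] ang 5.4 medz 0.0023
rack 1137 c [ 471.7 -343.8] size [228.9  74. ] ang 80.1 medz 0.1128
tall [344 210   7   6  30] 0.206 [ 0.4813 -0.2927  0.2016] top: [ 0.4813 -0.2927  0.2016]
tall [361 211   9   9  64] 0.2067 [ 0.4721 -0.346   0.1996] top: [ 0.4721 -0.346   0.1996]
tall [379 214   9   9  67] 0.2041 [ 0.4625 -0.3989  0.1997] top: [ 0.4625 -0.3989  0.1997]
  return np.nanmean(a, axis, out=out, keepdims=keepdims)
```

```bash
python3 - <<'E'
from h import *
z=.1225
for c,o,f,F,R in(("top",(225,110),4,(156,424),(150,275)),("side",(205,165),6,(182,251),(478,228))):
    a=[ray(c,(q[0]/f+o[0]-.375,q[1]/f+o[1]-.375),z) for q in(F,R)]
    print(c,np.round(a,4),np.degrees(np.arctan2(*(a[1]-a[0])[[1,0]])),np.linalg.norm(a[1]-a[0]))
# refine: ring fit by darkness: project ring annulus around candidates and score
p={c:np.load(c+"_p.npy").astype(np.float32).mean(2) for c in("side","top")}
from scipy.ndimage import map_coordinates
from scipy.optimize import minimize
th=np.linspace(0,2*np.pi,60,endpoint=False)
def samp(c,P):
    uv=np.array([proj(c,x) for x in P]); return map_coordinates(p[c],[uv[:,1],uv[:,0]],order=1)
def ringscore(c,x,y):
    s=0
    for rr in(.018,.0205,.023): s+=samp(c,np.c_[x+rr*np.cos(th),y+rr*np.sin(th),np.full(60,.122)]).mean()/3
    o=samp(c,np.c_[x+.029*np.cos(th),y+.029*np.sin(th),np.full(60,.114)]).mean()
    i=samp(c,np.c_[x+.011*np.cos(th),y+.011*np.sin(th),np.full(60,.123)]).mean()
    return s-.5*o-.5*i
for c in p:
  for n,x0 in(("F",.488),("R",.608)):
    m=minimize(lambda q:ringscore(c,*q),(x0,-.0515),method="Nelder-Mead",options=dict(initial_simplex=[(x0,-.0515),(x0+.004,-.0515),(x0,-.0475)]))
    x,y=m.x
    # slot angle
    best=min((np.mean(samp(c,[(x+s*np.cos(a),y+s*np.sin(a),.121) for s in np.linspace(-.014,.014,15)])),a) for a in np.radians(np.arange(-40,41,1)))
    print(c,n,m.x.round(4),m.fun, "slot deg",np.degrees(best[1]))
# screwdriver handle top in side
W=cloud("side",np.load("side_d.npy")); W2=cloud("top",np.load("top_d.npy"))
for c,w in(("side",W),("top",W2)):
  m=(abs(w[...,0]-.481)<.03)&(w[...,1]>-.315)&(w[...,1]<-.26)
  for lo in(.13,.145,.16,.175,.19,.195): 
    k=m&(w[...,2]>lo)&(w[...,2]<lo+.015)
    if k.sum(): print(c,lo,k.sum(),w[k].mean(0).round(4),w[k].min(0).round(4),w[k].max(0).round(4))
E
```

```text
top [[ 0.4853 -0.05    0.1225]
 [ 0.6063 -0.048   0.1225]] 0.9243404291947799 0.12101056438254537
side [[ 0.4869 -0.0536  0.1225]
 [ 0.608  -0.0531  0.1225]] 0.24255357301305927 0.12104636670551856
side F [ 0.4883 -0.052 ] -54.2629508972168 slot deg 3.0000000000000004
side R [ 0.6052 -0.0503] -53.43033981323242 slot deg 10.0
top F [ 0.488  -0.0498] -39.36689758300781 slot deg 5.0
top R [ 0.6057 -0.0479] -37.89785385131836 slot deg 7.0
side 0.13 31 [ 0.4788 -0.3045  0.1387] [ 0.4674 -0.3081  0.1302] [ 0.491  -0.2987  0.1447]
side 0.145 46 [ 0.4799 -0.304   0.1528] [ 0.4676 -0.3079  0.145 ] [ 0.4943 -0.2892  0.1599]
side 0.16 43 [ 0.4802 -0.3046  0.1683] [ 0.4678 -0.3078  0.1601] [ 0.4935 -0.2936  0.1749]
side 0.175 77 [ 0.4793 -0.301   0.1835] [ 0.468  -0.3075  0.1754] [ 0.4942 -0.2808  0.1899]
side 0.19 145 [ 0.4808 -0.2943  0.198 ] [ 0.4702 -0.306   0.1901] [ 0.4921 -0.2785  0.2044]
side 0.195 107 [ 0.4802 -0.293   0.1997] [ 0.4704 -0.3031  0.1951] [ 0.4901 -0.2792  0.2044]
top 0.13 15 [ 0.4754 -0.2783  0.138 ] [ 0.466  -0.2944  0.1313] [ 0.4881 -0.2737  0.1444]
top 0.145 14 [ 0.4757 -0.2807  0.1532] [ 0.4664 -0.2961  0.1471] [ 0.4923 -0.2741  0.1589]
top 0.16 15 [ 0.4742 -0.2815  0.1691] [ 0.4672 -0.2965  0.1615] [ 0.4889 -0.2733  0.1746]
top 0.175 24 [ 0.4773 -0.2819  0.1838] [ 0.4663 -0.3034  0.1763] [ 0.4946 -0.2743  0.1896]
top 0.19 61 [ 0.479  -0.2878  0.1984] [ 0.468  -0.304   0.1908] [ 0.4922 -0.2767  0.2045]
top 0.195 46 [ 0.48   -0.2887  0.2007] [ 0.4702 -0.3003  0.195 ] [ 0.4882 -0.2768  0.206 ]
```

```bash
python3 - <<'E'
from h import *
for c in("side","top"):
    p=np.load(c+"_p.npy").astype(int);W=cloud(c,np.load(c+"_d.npy"))
    for n,m in(("green",(p[...,1]-p[...,0]>35)&(p[...,1]-p[...,2]>35)),("purple",(p[...,2]-p[...,1]>35)&(p[...,0]-p[...,1]>20)),("mallet",(W[...,2]>.13)&(W[...,0]>.56)&(W[...,1]<-.15)&(W[...,1]>-.45))):
        w=W[m]; 
        if len(w): print(c,n,len(w),np.nanpercentile(w,5,axis=0).round(3),np.nanpercentile(w,95,axis=0).round(3))
E
```

```text
side green 373 [ 0.355 -0.313  0.043] [ 0.375 -0.294  0.185]
side purple 346 [ 0.572 -0.356  0.036] [ 0.592 -0.337  0.185]
side mallet 842 [ 0.572 -0.354  0.138] [ 0.725 -0.315  0.219]
top green 37 [ 0.351 -0.307  0.178] [ 0.365 -0.29   0.188]
top purple 34 [ 0.58  -0.348  0.178] [ 0.594 -0.329  0.187]
top mallet 287 [ 0.575 -0.345  0.137] [ 0.725 -0.307  0.22 ]
```

Emit:
jog_arm([
  [0,[0,0,-0.03],0],
  [0,[0,0,-0.035],0],
  [0,[0.031,-0.019,0],0],
  [0,[0.031,-0.019,0],0],
  [0,[0.031,-0.019,0],0],
  [0,[0.031,-0.019,0],0],
  [0,[0.031,-0.019,0],0],
  [0,[0.031,-0.019,0],0],
  [0,[0.031,-0.019,0],0],
  [0,[0.031,-0.019,0],0],
  [0,[0.031,-0.019,0],0],
  [0,[0.031,-0.019,0],0],
  [0,[0.031,-0.019,0],0],
  [0,[0.031,-0.019,0],0],
  [0,[0,0,0],0],
])

```text
time_s: 2.35
ee_pos: [0.483, -0.289, 0.2965]
tool_rot: [[0.954, 0.301, 0.002], [0.301, -0.954, 0.002], [0.002, -0.001, -1.0]]
contact_force: [-0.6, -0.7, 0.7]
opening: 1.003
```

Emit:
jog_arm([
  [80,[0,0,0],-7],
  [80,[0,0,0],-7],
  [80,[0,0,0],-7],
  [80,[0,0,0],-7],
  [80,[0,0,0],-7],
  [80,[0,0,0],-7],
  [80,[0,0,0],-7],
  [80,[0,0,0],-7],
  [80,[0,0,0],-6.8],
  [80,[0,0,0],0],
  [80,[0,0,0],0],
])

```text
time_s: 3.27
ee_pos: [0.4797, -0.2937, 0.2963]
tool_rot: [[0.177, 0.984, -0.0], [0.984, -0.177, -0.0], [-0.0, -0.0, -1.0]]
contact_force: [0.2, 0.6, -0.8]
opening: 0.689
```

```bash
cat > g.py <<'E'
import sys
from h import *
def go(x,y,z,yaw):
    s=r.observe();R=s["tool_rot"];p=s["ee_pos"]
    y0=np.degrees(np.arctan2(R[1,0],R[0,0]))
    print("t",round(s["time_s"],2),"pos",p.round(4),"yaw",y0.round(2),"Rz",R[:,2].round(4),"F",s["contact_force"].round(1),"T",s["ft_torque"].round(2),"op",round(s["opening"],3),"q",s["joint_positions"].round(2))
    print("shift tool",(R.T@(np.array([x,y,z])-p)).round(4),"turn",round(y0-yaw,2))
if __name__=="__main__": go(*map(float,sys.argv[1:]))
E
python3 g.py .4805 -.2915 .146 80
```

```text
t 3.27 pos [ 0.4797 -0.2937  0.2963] yaw 79.78 Rz [-1.e-04 -1.e-04 -1.e+00] F [ 0.2  0.6 -0.8] T [-0.03 -0.04  0.03] op 0.689 q [-0.64 -0.1   1.77 -0.    1.47 -0.47]
shift tool [0.0023 0.0004 0.1503] turn -0.22
```

Emit:
jog_arm([
  [80,[0.002,0,0.03],0],
  [80,[0,0,0.04],0],
  [80,[0,0,0.04],0],
  [80,[0,0,0.025],0],
  [80,[0,0,0.015],0],
  [80,[0,0,0],0],
  [80,[0,0,0],0],
  [255,[0,0,0],0],
  [255,[0,0,0],0],
  [255,[0,0,0],0],
  [255,[0,0,0],0],
  [255,[0,0,0],0],
  [255,[0,0,0],0],
  [255,[0,0,0],0],
  [255,[0,0,0],0],
  [255,[0,0,0],0],
])

```text
time_s: 4.6
ee_pos: [0.4816, -0.2923, 0.1488]
tool_rot: [[0.174, 0.985, 0.003], [0.985, -0.174, -0.003], [-0.002, 0.004, -1.0]]
contact_force: [0.3, -0.1, 6.8]
opening: 0.294
```

```bash
python3 - <<'E'
from g import *
go(.4875,-.0513,.30,5)
p,d=grab_frame("side");crop(p,120,180,220,200,3,"pics/s1.png")
E
```

```text
t 4.6 pos [ 0.4816 -0.2923  0.1488] yaw 79.97 Rz [ 0.0035 -0.0027 -1.    ] F [ 0.3 -0.1  6.8] T [ 0.03  0.01 -0.02] op 0.294 q [-0.64 -0.    1.93 -0.    1.21 -0.47]
shift tool [ 0.238  -0.0356 -0.1518] turn 74.97
```

View pics/s1.png

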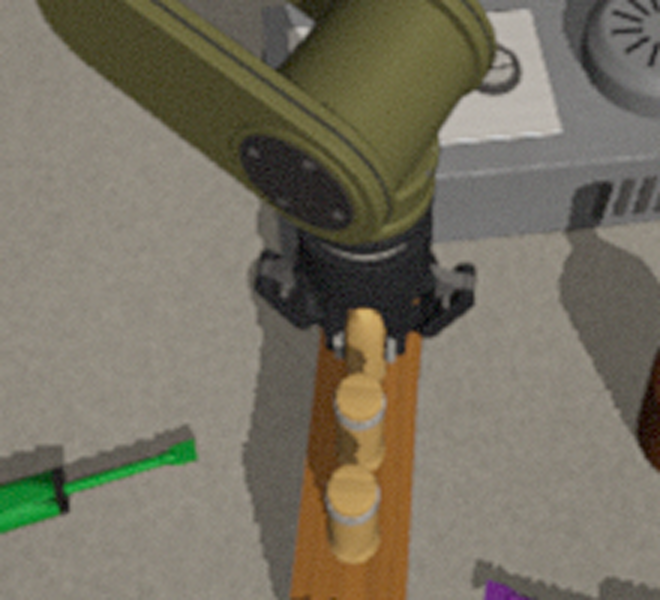

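Emit:
jog_arm([
  [255,[0,0,-0.01],0],
  [255,[0,0,-0.02],0],
  [255,[0,0,-0.03],0],
  [255,[0,0,-0.035],0],
  [255,[0,0,-0.035],0],
  [255,[0,0,-0.035],0],
  [255,[0,0,-0.02],0],
  [255,[0,0,0],0],
  [255,[0,0,0],0],
])

```text
time_s: 5.4
ee_pos: [0.4804, -0.2913, 0.332]
tool_rot: [[0.174, 0.985, 0.001], [0.985, -0.174, -0.001], [-0.001, 0.001, -1.0]]
contact_force: [0.5, -0.1, -2.8]
opening: 0.293
```

```bash
python3 - <<'E'
from g import *
go(.4875,-.0513,.32,5)
p,d=grab_frame("side");cv2.imwrite("pics/s2.png",cv2.resize(p[:,:,::-1],(800,600),interpolation=cv2.INTER_CUBIC))
print(proj("side",r.observe()["ee_pos"]+np.array([0,0,-.132]))*800/512)
E
```

```text
t 5.4 pos [ 0.4804 -0.2913  0.332 ] yaw 79.98 Rz [ 1.2e-03 -8.0e-04 -1.0e+00] F [ 0.5 -0.1 -2.8] T [ 0.03 -0.01  0.01] op 0.293 q [-0.64 -0.12  1.72  0.    1.53 -0.47]
shift tool [ 0.2376 -0.0348  0.0118] turn 74.98
[376.12075521 441.14075839]
```

View pics/s2.png

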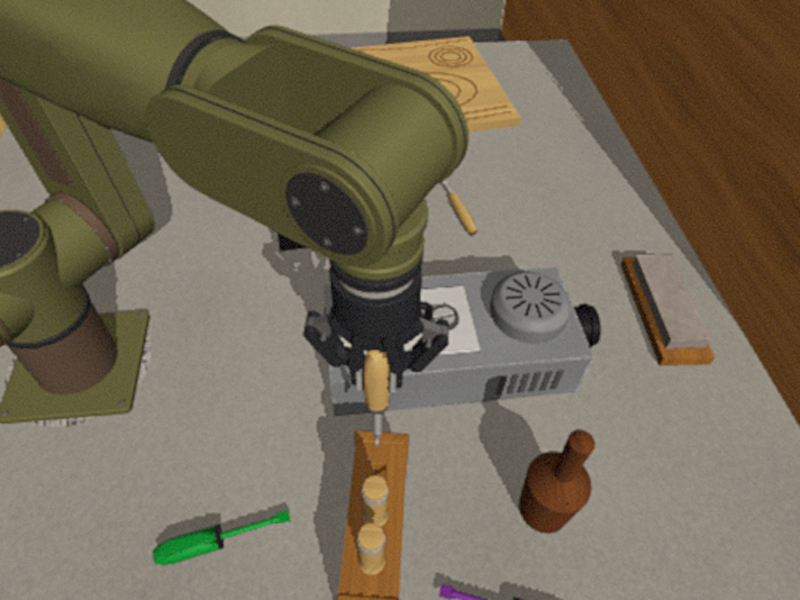

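Emit:
jog_arm([
  [255,[0.02,-0.003,0],0],
  [255,[0.035,-0.005,0],0],
  [255,[0.036,-0.005,0],0],
  [255,[0.036,-0.005,0],0],
  [255,[0.036,-0.005,0],0],
  [255,[0.036,-0.006,0],0],
  [255,[0.0226,-0.0034,0.004],0],
  [255,[0.016,-0.0024,0.008],3],
  [255,[0,0,0],7.1],
  [255,[0,0,0],7.1],
  [255,[0,0,0],7.1],
  [255,[0,0,0],7.1],
  [255,[0,0,0],7.1],
  [255,[0,0,0],7.1],
  [255,[0,0,0],7.1],
  [255,[0,0,0],7.1],
  [255,[0,0,0],7.1],
  [255,[0,0,0],7.1],
  [255,[0,0,0],1],
  [255,[0,0,0],0],
])

```text
time_s: 7.12
ee_pos: [0.4864, -0.0511, 0.3163]
tool_rot: [[0.996, 0.089, -0.005], [0.089, -0.996, 0.001], [-0.005, -0.002, -1.0]]
contact_force: [0.8, -0.1, -2.2]
opening: 0.297
```

```bash
python3 - <<'E'
from g import *
go(.4875,-.0513,.27,5)
p,d=grab_frame("side");crop(p,185,130,160,110,5,"pics/s3.png")
print((proj("side",r.observe()["ee_pos"]+np.array([0,0,-.132]))-[185,130])*5)
E
```

```text
t 7.12 pos [ 0.4864 -0.0511  0.3163] yaw 5.1 Rz [-0.0049  0.0011 -1.    ] F [ 0.8 -0.1 -2.2] T [-0.03 -0.01  0.  ] op 0.297 q [-0.21 -0.28  1.89  0.    1.54  1.27]
shift tool [0.0013 0.0004 0.0463] turn 0.1
[246.698906   295.23809212]
```

View pics/s3.png

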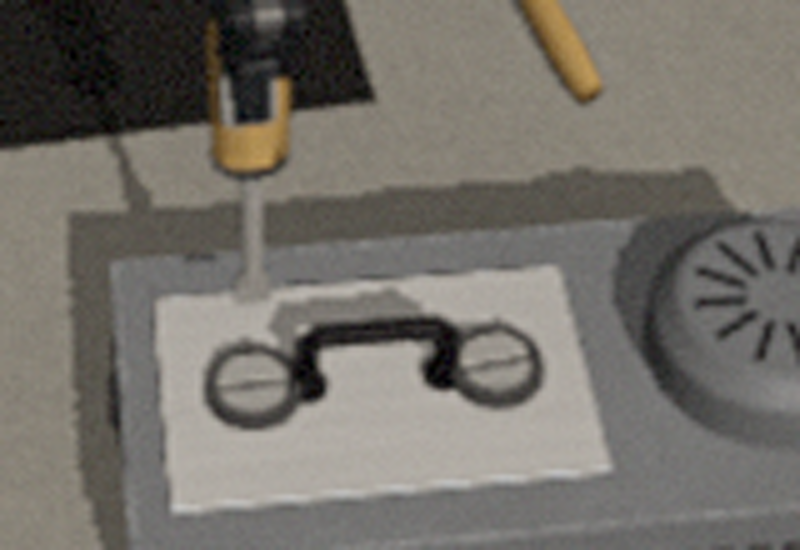

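Emit:
jog_arm([
  [255,[0,0,0.02],0],
  [255,[0,0,0.018],0],
  [255,[0,0,0.008],0],
  [255,[0,0,0],0],
  [255,[0,0,0],0],
])

```text
time_s: 7.58
ee_pos: [0.4871, -0.0512, 0.2727]
tool_rot: [[0.996, 0.088, -0.001], [0.088, -0.996, 0.0], [-0.001, -0.0, -1.0]]
contact_force: [-0.8, -0.4, -2.1]
opening: 0.293
```

```bash
python3 - <<'E'
from g import *
go(.4875,-.0513,.248,5)
p,d=grab_frame("side");crop(p,205,165,90,65,8,"pics/s4.png")
p,d=grab_frame("top");crop(p,225,150,90,85,7,"pics/t4.png")
e=r.observe()["ee_pos"]
f=lambda X:((proj("side",X)-[205,165])*8).round()
print("tip",f(e+np.array([0,0,-.132])),"fast",f([.4875,-.0513,.123]))
E
```

```text
t 7.58 pos [ 0.4871 -0.0512  0.2727] yaw 5.03 Rz [-1.5e-03  3.0e-04 -1.0e+00] F [-0.8 -0.4 -2.1] T [ 0.01 -0.03 -0.01] op 0.293 q [-0.21 -0.26  1.95  0.    1.46  1.27]
shift tool [0.0004 0.0001 0.0247] turn 0.03
tip [241. 285.] fast [241. 324.]
```

View pics/s4.png

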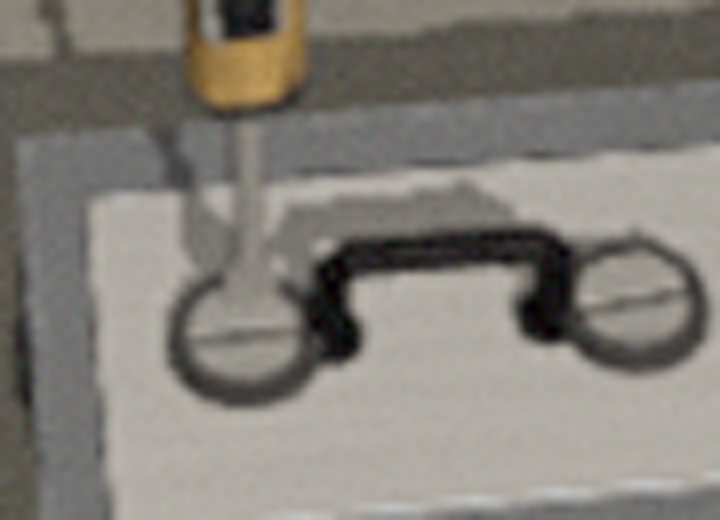

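View pics/t4.png

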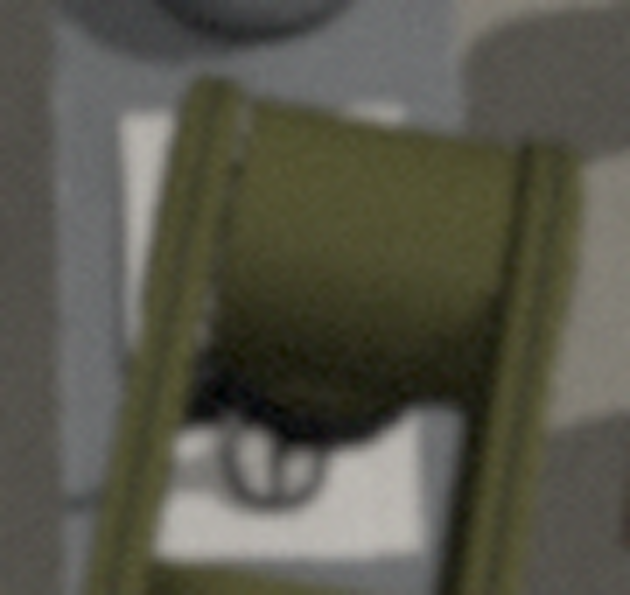

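Emit:
jog_arm([
  [255,[0,0,0.01],0],
  [255,[0,0,0.005],0],
  [255,[0,0,0.002],0],
  [255,[0,0,0],0],
  [255,[0,0,0],0],
])

```text
time_s: 8.1
ee_pos: [0.4873, -0.0513, 0.2561]
tool_rot: [[0.996, 0.087, -0.0], [0.087, -0.996, 0.0], [-0.0, -0.0, -1.0]]
contact_force: [-0.6, -0.1, -2.2]
opening: 0.295
```

Emit:
jog_arm([
  [255,[0,0,0.002],0],
  [255,[0,0,0.002],0],
  [255,[0,0,0],0],
])

```text
time_s: 8.35
ee_pos: [0.4875, -0.0511, 0.2523]
tool_rot: [[0.996, 0.087, 0.0], [0.087, -0.996, 0.001], [0.0, -0.001, -1.0]]
contact_force: [0.4, 0.7, -2.2]
opening: 0.294
```

Emit:
jog_arm([
  [255,[0,0,0.002],0],
  [255,[0,0,0.002],0],
  [255,[0,0,0],0],
  [255,[0,0,0],0],
])

```text
time_s: 8.68
ee_pos: [0.4875, -0.0507, 0.2481]
tool_rot: [[0.996, 0.087, 0.0], [0.087, -0.996, 0.002], [0.0, -0.002, -1.0]]
contact_force: [-0.0, 3.4, -1.7]
opening: 0.293
```

Emit:
jog_arm([
  [255,[0,0,0.002],0],
  [255,[0,0,0],0],
  [255,[0,0,0],0],
])

```text
time_s: 8.93
ee_pos: [0.4878, -0.0508, 0.2476]
tool_rot: [[0.996, 0.087, 0.001], [0.087, -0.996, 0.001], [0.001, -0.001, -1.0]]
contact_force: [-0.8, 5.1, 5.6]
opening: 0.301
```

Emit:
jog_arm([
  [255,[0,-0.001,0],-2],
  [255,[0,0,0],-5],
  [255,[0,0,0],-5],
  [255,[0,0,0],-5],
  [255,[0,0,0],-5],
  [255,[0,0,0],-5],
  [255,[0,0,0],-5],
  [255,[0,0,0],-5],
  [255,[0,0,0],-5],
  [255,[0,0,0],-5],
  [255,[0,0,0],0],
])

```text
time_s: 9.85
ee_pos: [0.4878, -0.0504, 0.2476]
tool_rot: [[0.615, 0.789, 0.002], [0.789, -0.615, -0.0], [0.001, 0.002, -1.0]]
contact_force: [-1.8, 4.5, 5.7]
opening: 0.295
```

```bash
python3 g.py .4875 -.0513 .248 100
```

```text
t 9.85 pos [ 0.4878 -0.0504  0.2476] yaw 52.07 Rz [ 1.8e-03 -5.0e-04 -1.0e+00] F [-1.8  4.5  5.7] T [ 1.01  0.28 -0.06] op 0.295 q [-0.21 -0.25  1.98 -0.    1.41  0.45]
shift tool [-0.0009  0.0003 -0.0004] turn -47.93
```

Emit:
jog_arm([
  [255,[0,0,0],-5],
  [255,[0,0,0],-5],
  [255,[0,0,0],-5],
  [255,[0,0,0],-5],
  [255,[0,0,0],-5],
  [255,[0,0,0],-5],
  [255,[0,0,0],-5],
  [255,[0,0,0],-5],
  [255,[0,0,0],-4],
  [255,[0,0,0],-3],
  [255,[0,0,0],-2],
  [255,[0,0,0],0],
])

```text
time_s: 10.85
ee_pos: [0.4884, -0.0504, 0.2476]
tool_rot: [[-0.19, 0.982, 0.004], [0.982, 0.19, -0.0], [-0.001, 0.004, -1.0]]
contact_force: [1.9, 3.2, 5.4]
opening: 0.295
```

```bash
python3 - <<'E'
from g import *
go(.4875,-.0513,.248,100)
p,d=grab_frame("side");crop(p,205,165,90,65,8,"pics/s5.png")
E
```

```text
t 10.85 pos [ 0.4884 -0.0504  0.2476] yaw 100.93 Rz [ 3.7e-03 -5.0e-04 -1.0e+00] F [1.9 3.2 5.4] T [ 1.03 -0.4  -0.08] op 0.295 q [-0.21 -0.25  1.98  0.    1.41 -0.4 ]
shift tool [-0.0007 -0.0011 -0.0004] turn 0.93
```

View pics/s5.png

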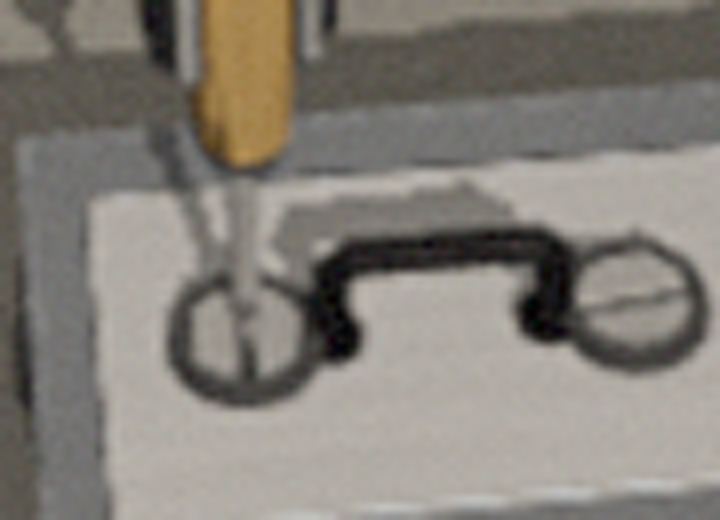

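Emit:
jog_arm([
  [255,[0,0,0],-3],
  [255,[0,0,0],-2],
  [255,[0,0,0],0],
])

```text
time_s: 11.15
ee_pos: [0.4885, -0.0504, 0.2476]
tool_rot: [[-0.274, 0.962, 0.004], [0.962, 0.274, -0.0], [-0.001, 0.003, -1.0]]
contact_force: [1.4, 4.1, 4.8]
opening: 0.294
```

```bash
python3 g.py .4875 -.0513 .248 100
```

```text
t 11.15 pos [ 0.4885 -0.0504  0.2476] yaw 105.92 Rz [ 3.7e-03 -3.0e-04 -1.0e+00] F [1.4 4.1 4.8] T [ 1.09 -0.52 -0.13] op 0.294 q [-0.21 -0.25  1.98  0.    1.41 -0.49]
shift tool [-0.0006 -0.0012 -0.0004] turn 5.92
```

Emit:
jog_arm([
  [255,[0,0,0],6],
  [255,[0,0,-0.004],0],
  [255,[0,0,-0.012],0],
  [255,[0,0,-0.025],0],
  [255,[0,0,-0.024],5],
  [255,[0,0,0],7],
  [255,[0,0,0],7],
  [255,[0,0,0],7],
  [255,[0,0,0],7],
  [255,[0,0,0],7],
  [255,[0,0,0],7],
  [255,[0,0,0],7],
  [255,[0,0,0],7],
  [255,[0,0,0],7],
  [255,[0,0,0],7],
  [255,[0,0,0],7],
  [255,[0,0,0],7],
  [255,[0,0,0],2],
  [255,[0,0,0],0],
])

```text
time_s: 12.73
ee_pos: [0.4865, -0.051, 0.3107]
tool_rot: [[0.988, 0.156, -0.003], [0.156, -0.988, -0.002], [-0.003, 0.001, -1.0]]
contact_force: [-0.5, 0.2, -2.2]
opening: 0.296
```

```bash
python3 g.py .607 -.0485 .31 8
```

```text
t 12.73 pos [ 0.4865 -0.051   0.3107] yaw 8.99 Rz [-0.003  -0.0015 -1.    ] F [-0.5  0.2 -2.2] T [ 0.05 -0.02  0.02] op 0.296 q [-0.21 -0.28  1.9  -0.    1.52  1.2 ]
shift tool [0.1194 0.0164 0.0004] turn 0.99
```

Emit:
jog_arm([
  [255,[0.02,0.0027,0],0.5],
  [255,[0.033,0.0045,0],0],
  [255,[0.033,0.0045,0],0],
  [255,[0.024,0.0033,0],0],
  [255,[0.0092,0.0013,0],0],
  [255,[0,0,0.02],0],
  [255,[0,0,0.02],0],
  [255,[0,0,0.007],0],
  [255,[0,0,0],0],
  [255,[0,0,0],0],
])

```text
time_s: 13.57
ee_pos: [0.607, -0.0489, 0.2642]
tool_rot: [[0.989, 0.148, -0.001], [0.148, -0.989, -0.0], [-0.001, 0.0, -1.0]]
contact_force: [-0.1, -0.5, -2.5]
opening: 0.295
```

```bash
python3 - <<'E'
from g import *
go(.607,-.0485,.248,8)
p,d=grab_frame("side");crop(p,205,165,100,65,8,"pics/s6.png")
E
```

```text
t 13.57 pos [ 0.607  -0.0489  0.2642] yaw 8.5 Rz [-1.4e-03 -2.0e-04 -1.0e+00] F [-0.1 -0.5 -2.5] T [ 0.03  0.01 -0.02] op 0.295 q [-0.17  0.02  1.71 -0.    1.42  1.25]
shift tool [ 0.0001 -0.0004  0.0162] turn 0.5
```

View pics/s6.png

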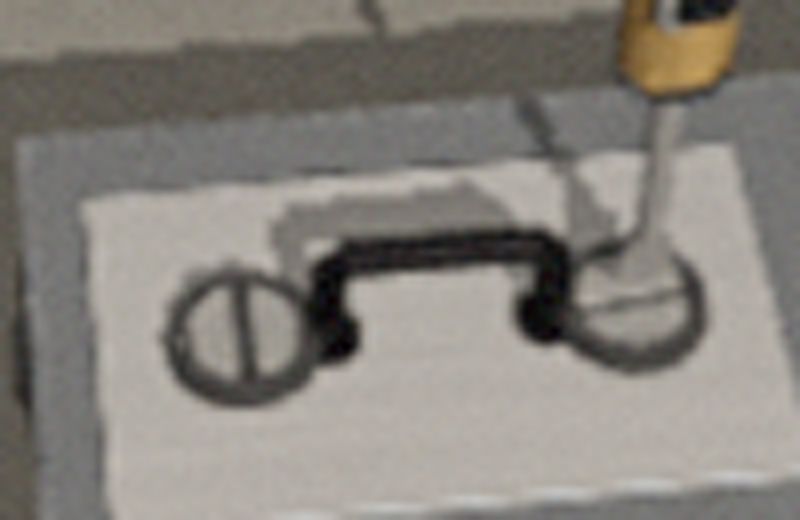

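Emit:
jog_arm([
  [255,[0,0,0.005],0],
  [255,[0,0,0.004],0],
  [255,[0,0,0.002],0],
  [255,[0,0,0.002],0],
  [255,[0,0,0],0],
  [255,[0,0,0],0],
])

```text
time_s: 14.12
ee_pos: [0.6076, -0.0485, 0.2513]
tool_rot: [[0.989, 0.148, -0.0], [0.148, -0.989, 0.0], [-0.0, -0.0, -1.0]]
contact_force: [-0.0, 0.0, -3.3]
opening: 0.298
```

Emit:
jog_arm([
  [255,[0,0,0.002],0],
  [255,[0,0,0.002],0],
  [255,[0,0,0],0],
  [255,[0,0,0],0],
])

```text
time_s: 14.45
ee_pos: [0.6079, -0.0484, 0.2477]
tool_rot: [[0.989, 0.147, 0.001], [0.147, -0.989, 0.001], [0.001, -0.001, -1.0]]
contact_force: [-0.7, 2.6, -0.5]
opening: 0.297
```

Emit:
jog_arm([
  [255,[0,-0.0005,0.0015],0],
  [255,[0,0,0],-3],
  [255,[0,0,0],-5],
  [255,[0,0,0],-5],
  [255,[0,0,0],-5],
  [255,[0,0,0],-5],
  [255,[0,0,0],-5],
  [255,[0,0,0],-5],
  [255,[0,0,0],-5],
  [255,[0,0,0],-5],
  [255,[0,0,0],-5],
  [255,[0,0,0],-5],
  [255,[0,0,0],0],
])

```text
time_s: 15.53
ee_pos: [0.608, -0.0479, 0.2476]
tool_rot: [[0.476, 0.879, 0.002], [0.879, -0.476, 0.0], [0.001, 0.001, -1.0]]
contact_force: [-1.0, 1.8, 5.1]
opening: 0.293
```

```bash
python3 g.py .607 -.0485 .248 105.5
```

```text
t 15.53 pos [ 0.608  -0.0479  0.2476] yaw 61.56 Rz [ 1.9e-03  4.0e-04 -1.0e+00] F [-1.   1.8  5.1] T [ 0.77  0.46 -0.04] op 0.293 q [-0.17  0.03  1.73  0.    1.39  0.33]
shift tool [-0.001  -0.0007 -0.0004] turn -43.94
```

Emit:
jog_arm([
  [255,[0,0,0],-5],
  [255,[0,0,0],-5],
  [255,[0,0,0],-5],
  [255,[0,0,0],-5],
  [255,[0,0,0],-5],
  [255,[0,0,0],-5],
  [255,[0,0,0],-5],
  [255,[0,0,0],-4],
  [255,[0,0,0],-3],
  [255,[0,0,0],-2],
  [255,[0,0,0],0],
])

```text
time_s: 16.45
ee_pos: [0.6084, -0.0479, 0.2477]
tool_rot: [[-0.266, 0.964, 0.003], [0.964, 0.266, 0.001], [-0.0, 0.003, -1.0]]
contact_force: [-0.8, 2.9, 4.7]
opening: 0.295
```

```bash
python3 g.py .607 -.0485 .248 105.5
```

```text
t 16.45 pos [ 0.6084 -0.0479  0.2477] yaw 105.43 Rz [ 2.9e-03  6.0e-04 -1.0e+00] F [-0.8  2.9  4.7] T [ 0.86  0.21 -0.09] op 0.295 q [-0.17  0.03  1.73  0.    1.39 -0.44]
shift tool [-0.0003 -0.0015 -0.0003] turn -0.07
```

Emit:
jog_arm([
  [255,[0,0,0],-2],
  [255,[0,0,0],-1],
  [255,[0,0,0],0],
])

```text
time_s: 16.7
ee_pos: [0.6084, -0.0478, 0.2476]
tool_rot: [[-0.316, 0.949, 0.003], [0.949, 0.316, 0.001], [-0.0, 0.003, -1.0]]
contact_force: [-1.1, 3.3, 5.1]
opening: 0.298
```

```bash
python3 g.py .607 -.0485 .248 105.5
```

```text
t 16.7 pos [ 0.6084 -0.0478  0.2476] yaw 108.39 Rz [ 3.1e-03  7.0e-04 -1.0e+00] F [-1.1  3.3  5.1] T [ 0.94  0.14 -0.16] op 0.298 q [-0.17  0.03  1.73  0.    1.39 -0.49]
shift tool [-0.0002 -0.0016 -0.0004] turn 2.89
```

Emit:
jog_arm([
  [255,[0,0,0],7],
  [255,[0,0,-0.004],0],
  [255,[0,0,-0.012],0],
  [255,[0,0,-0.03],0],
  [255,[0,0,-0.03],0],
  [255,[0,0,-0.012],7],
  [255,[0,0,0],7],
  [255,[0,0,0],7],
  [255,[0,0,0],0],
  [255,[0,0,0],0],
])

```text
time_s: 17.53
ee_pos: [0.6073, -0.0485, 0.3335]
tool_rot: [[0.162, 0.987, -0.001], [0.987, -0.162, -0.001], [-0.001, -0.001, -1.0]]
contact_force: [0.6, 0.8, -1.4]
opening: 0.296
```

```bash
python3 - <<'E'
from g import *
go(.4804,-.2913,.335,80)
p,d=grab_frame("side");crop(p,205,165,100,65,8,"pics/s7.png")
E
```

```text
t 17.53 pos [ 0.6073 -0.0485  0.3335] yaw 80.7 Rz [-1.2e-03 -6.0e-04 -1.0e+00] F [ 0.6  0.8 -1.4] T [ 0.02  0.02 -0.01] op 0.296 q [-0.17 -0.01  1.62 -0.    1.53 -0.01]
shift tool [-0.2601 -0.086  -0.0012] turn 0.7
```

View pics/s7.png

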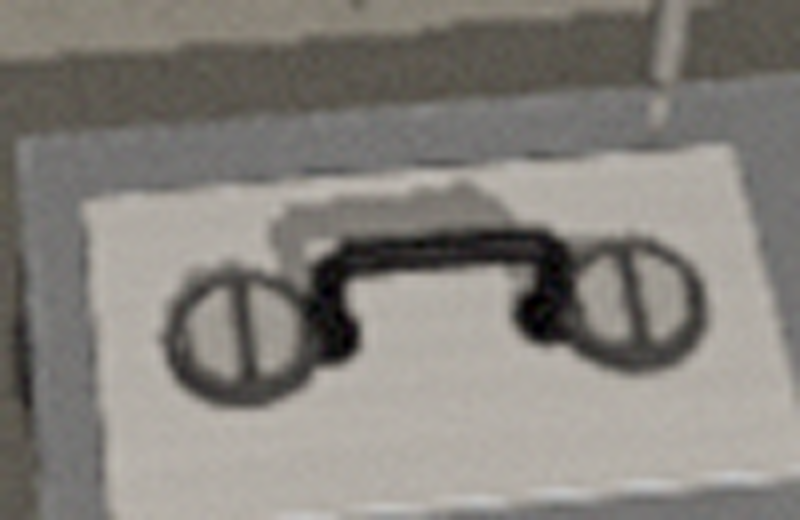

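Emit:
jog_arm([
  [255,[-0.02,-0.0066,0],0],
  [255,[-0.035,-0.0116,0],0],
  [255,[-0.035,-0.0116,0],0],
  [255,[-0.035,-0.0116,0],0],
  [255,[-0.035,-0.0116,0],0],
  [255,[-0.035,-0.0116,0],0],
  [255,[-0.035,-0.0116,0],0],
  [255,[-0.02,-0.0066,0],0],
  [255,[-0.01,-0.003,0],0.7],
  [255,[0,0,0],0],
  [255,[0,0,0],0],
  [255,[0,0,0],0],
])

```text
time_s: 18.58
ee_pos: [0.4804, -0.2894, 0.3336]
tool_rot: [[0.176, 0.984, -0.0], [0.984, -0.176, 0.001], [0.001, -0.0, -1.0]]
contact_force: [0.8, -0.3, -2.2]
opening: 0.294
```

```bash
python3 - <<'E'
from g import *
go(.4804,-.2913,.1468,80)
p,d=grab_frame("side");crop(p,190,215,110,100,7,"pics/s8.png")
e=r.observe()["ee_pos"]
print(((proj("side",e+np.array([0,0,-.132]))-[190,215]+.5)*7).round())
for X in((.4804,-.2913,.112),): print(((proj("side",X)-[190,215]+.5)*7).round())
E
```

```text
t 18.58 pos [ 0.4804 -0.2894  0.3336] yaw 79.89 Rz [-1.e-04  7.e-04 -1.e+00] F [ 0.8 -0.3 -2.2] T [ 0.01 -0.02  0.02] op 0.294 q [-0.64 -0.12  1.72  0.    1.54 -0.46]
shift tool [-0.002   0.0003  0.1868] turn -0.11
[361. 462.]
[362. 610.]
```

View pics/s8.png

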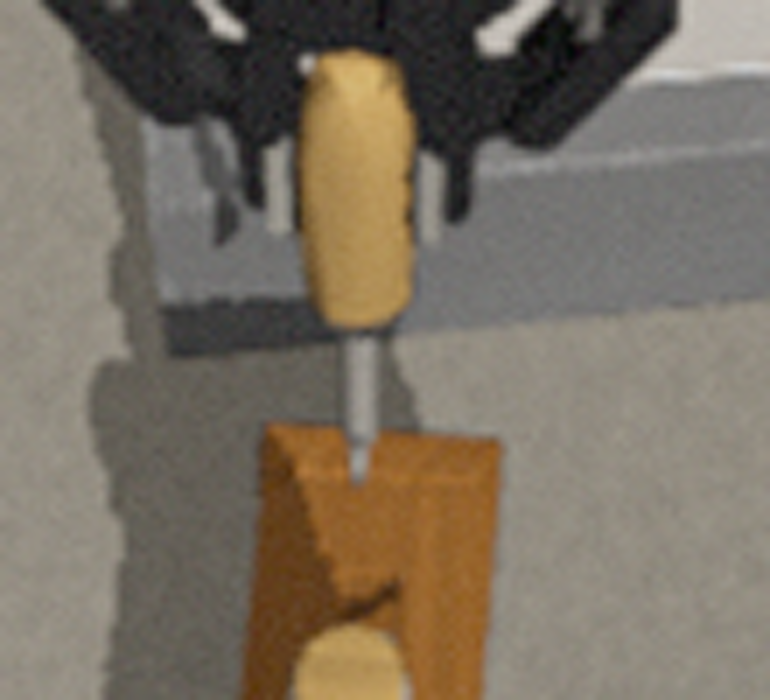

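Emit:
jog_arm([
  [255,[-0.002,0,0.02],0],
  [255,[0,0,0.03],0],
  [255,[0,0,0.02],0],
  [255,[0,0,0.008],0],
  [255,[0,0,0],0],
  [255,[0,0,0],0],
  [255,[0,0,0.008],0],
  [255,[0,0,0.008],0],
  [255,[0,0,0.008],0],
  [255,[0,0,0],0],
])

```text
time_s: 19.47
ee_pos: [0.4788, -0.2918, 0.2298]
tool_rot: [[0.178, 0.984, -0.002], [0.984, -0.178, 0.002], [0.001, -0.003, -1.0]]
contact_force: [-0.3, 0.3, -3.1]
opening: 0.291
```

```bash
python3 g.py .4804 -.2913 .1478 80
```

```text
t 19.47 pos [ 0.4788 -0.2918  0.2298] yaw 79.78 Rz [-0.0024  0.0018 -1.    ] F [-0.3  0.3 -3.1] T [ 0.07  0.04 -0.01] op 0.291 q [-0.64 -0.07  1.85  0.    1.36 -0.46]
shift tool [0.0007 0.0017 0.082 ] turn -0.22
```

Emit:
jog_arm([
  [255,[0,0.0005,0.015],0],
  [255,[0,0,0.02],0],
  [255,[0,0,0.02],0],
  [255,[0,0,0.014],0],
  [255,[0,0,0.006],0],
  [255,[0,0,0],0],
  [255,[0,0,0],0],
])

```text
time_s: 20.05
ee_pos: [0.4802, -0.2927, 0.1572]
tool_rot: [[0.178, 0.984, 0.0], [0.984, -0.178, -0.0], [-0.0, 0.0, -1.0]]
contact_force: [-0.1, -0.2, -1.9]
opening: 0.294
```

```bash
python3 g.py .4804 -.2913 .1478 80
```

```text
t 20.05 pos [ 0.4802 -0.2927  0.1572] yaw 79.77 Rz [ 1.e-04 -2.e-04 -1.e+00] F [-0.1 -0.2 -1.9] T [-0.06  0.01  0.01] op 0.294 q [-0.64 -0.01  1.92 -0.    1.23 -0.46]
shift tool [ 0.0014 -0.0001  0.0094] turn -0.23
```

Emit:
jog_arm([
  [255,[0.001,0,0.004],0],
  [255,[0,0,0.003],0],
  [255,[0,0,0],0],
  [255,[0,0,0],0],
])

```text
time_s: 20.38
ee_pos: [0.4803, -0.2915, 0.1501]
tool_rot: [[0.177, 0.984, 0.0], [0.984, -0.177, -0.0], [-0.0, 0.0, -1.0]]
contact_force: [-0.4, -0.3, -2.5]
opening: 0.287
```

Emit:
jog_arm([
  [255,[0,0,0.002],0],
  [255,[0,0,0],0],
  [255,[0,0,0],0],
])

```text
time_s: 20.63
ee_pos: [0.4807, -0.2918, 0.1488]
tool_rot: [[0.177, 0.984, 0.001], [0.984, -0.177, -0.001], [-0.001, 0.001, -1.0]]
contact_force: [-0.0, 0.7, 2.6]
opening: 0.296
```

Emit:
jog_arm([
  [150,[0,0,0],0],
  [80,[0,0,0],0],
  [80,[0,0,0],0],
  [80,[0,0,0],0],
  [80,[0,0,0],0],
  [80,[0,0,0],0],
  [80,[0,0,0],0],
  [80,[0,0,-0.01],0],
  [80,[0,0,-0.02],0],
  [80,[0,0,-0.035],0],
  [80,[0,0,-0.04],0],
  [80,[0,0,-0.035],0],
  [80,[0,0,-0.01],0],
  [80,[0,0,0],0],
])

```text
time_s: 21.8
ee_pos: [0.4819, -0.2927, 0.304]
tool_rot: [[0.177, 0.984, 0.008], [0.984, -0.177, -0.006], [-0.004, 0.009, -1.0]]
contact_force: [-0.3, 0.2, 0.2]
opening: 0.687
```

```bash
python3 - <<'E'
from g import *
go(.5475,-.0495,.25,.9)
p,d=grab_frame("side");crop(p,150,215,180,165,4,"pics/s9.png")
E
```

```text
t 21.8 pos [ 0.4819 -0.2927  0.304 ] yaw 79.78 Rz [ 0.0078 -0.0058 -1.    ] F [-0.3  0.2  0.2] T [-0.03  0.01 -0.07] op 0.687 q [-0.64 -0.11  1.76  0.    1.48 -0.46]
shift tool [0.2512 0.021  0.0531] turn 78.88
```

View pics/s9.png

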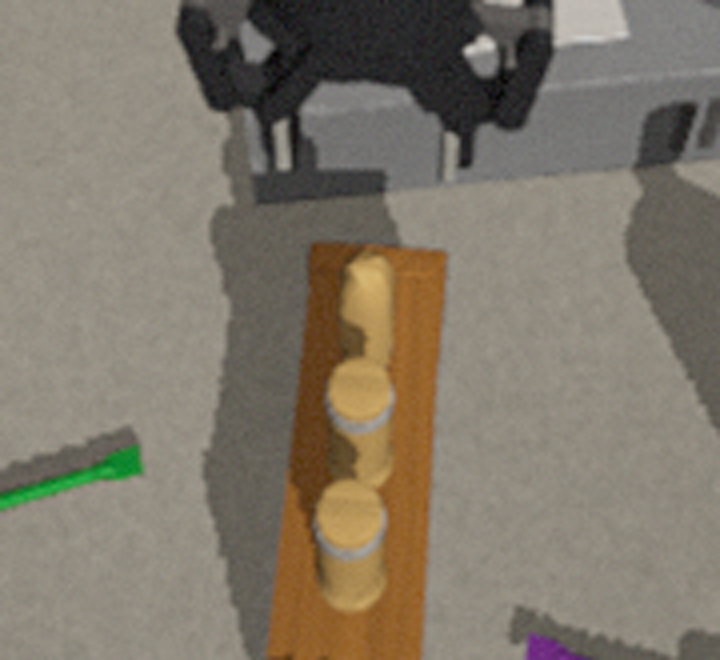

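Emit:
jog_arm([
  [80,[0.02,0.0017,0],0],
  [80,[0.035,0.0029,0],0],
  [80,[0.035,0.0029,0],0],
  [80,[0.035,0.0029,0],0],
  [80,[0.035,0.0029,0],0],
  [80,[0.035,0.0029,0],0],
  [80,[0.035,0.0029,0],0],
  [80,[0.0212,0.0019,0],2],
  [80,[0,0,0],7],
  [80,[0,0,0],7],
  [80,[0,0,0],7],
  [80,[0,0,0],7],
  [80,[0,0,0],7],
  [80,[0,0,0],7],
  [80,[0,0,0],7],
  [80,[0,0,0],7],
  [80,[0,0,0],7],
  [80,[0,0,0],7],
  [80,[0,0,0],7],
  [80,[0,0,0],0],
])

```text
time_s: 23.52
ee_pos: [0.5444, -0.0478, 0.2948]
tool_rot: [[1.0, 0.012, -0.005], [0.012, -1.0, 0.001], [-0.005, -0.001, -1.0]]
contact_force: [-0.5, 1.4, -0.2]
opening: 0.688
```

```bash
python3 - <<'E'
from g import *
go(.5475,-.0495,.133,.9)
p,d=grab_frame("top");crop(p,225,130,80,100,6,"pics/t10.png")
p,d=grab_frame("side");crop(p,205,130,110,100,6,"pics/s10.png")
E
```

```text
t 23.52 pos [ 0.5444 -0.0478  0.2948] yaw 0.67 Rz [-4.8e-03  9.0e-04 -1.0e+00] F [-0.5  1.4 -0.2] T [ 0.03 -0.07  0.01] op 0.688 q [-0.19 -0.14  1.8  -0.    1.48  1.37]
shift tool [0.0039 0.0019 0.1618] turn -0.23
```

View pics/s10.png

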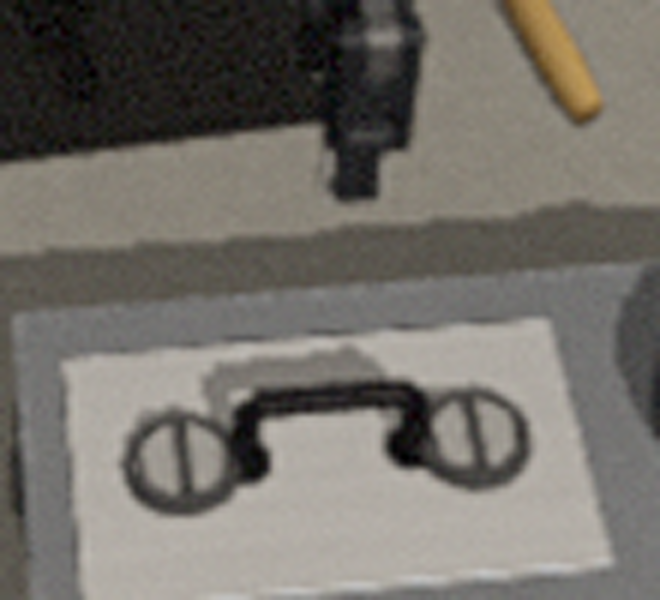

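Emit:
jog_arm([
  [80,[0.003,0.0015,0.02],0],
  [80,[0,0,0.035],0],
  [80,[0,0,0.035],0],
  [80,[0,0,0.03],0],
  [80,[0,0,0.02],0],
  [80,[0,0,0.014],0],
  [80,[0,0,0.008],0],
  [80,[0,0,0],0],
  [80,[0,0,0],0],
  [255,[0,0,0],0],
  [255,[0,0,0],0],
  [255,[0,0,0],0],
  [255,[0,0,0],0],
  [255,[0,0,0],0],
  [255,[0,0,0],0],
  [255,[0,0,0],0],
  [255,[0,0,0],0],
  [255,[0,0,0],0],
  [255,[0,0,0],0],
])

```text
time_s: 25.2
ee_pos: [0.5493, -0.049, 0.1372]
tool_rot: [[1.0, 0.014, 0.002], [0.014, -1.0, 0.001], [0.002, -0.001, -1.0]]
contact_force: [-0.8, 3.8, 6.5]
opening: 0.112
```

```bash
python3 g.py .5475 -.0495 .133 .9
```

```text
t 25.2 pos [ 0.5493 -0.049   0.1372] yaw 0.79 Rz [ 1.9e-03  8.0e-04 -1.0e+00] F [-0.8  3.8  6.5] T [0.6  0.18 0.  ] op 0.112 q [-0.19 -0.02  1.96  0.    1.2   1.37]
shift tool [-0.0018  0.0005  0.0042] turn -0.11
```

Emit:
jog_arm([
  [255,[0,-0.0005,-0.004],0],
  [255,[0,0,-0.004],0],
  [255,[0,0,-0.004],0],
  [255,[0,0,-0.004],0],
  [255,[0,0,-0.004],0],
  [255,[0,0,0],0],
])

```text
time_s: 25.7
ee_pos: [0.5489, -0.0492, 0.1566]
tool_rot: [[1.0, 0.013, 0.001], [0.013, -1.0, -0.0], [0.001, 0.0, -1.0]]
contact_force: [0.5, -0.6, -6.0]
opening: 0.113
```

```bash
python3 g.py .5475 -.0495 .133 .9
```

```text
t 25.7 pos [ 0.5489 -0.0492  0.1566] yaw 0.77 Rz [ 1.1e-03 -4.0e-04 -1.0e+00] F [ 0.5 -0.6 -6. ] T [-0.01 -0.13 -0.02] op 0.113 q [-0.19 -0.04  1.94 -0.    1.23  1.37]
shift tool [-0.0014  0.0003  0.0236] turn -0.13
```

Emit:
jog_arm([
  [255,[0,0,-0.01],0],
  [255,[0,0,-0.02],0],
  [255,[0,0,-0.02],0],
  [255,[0,0,-0.01],0],
  [255,[0,0,0],0],
  [255,[0,0,0],0],
])

```text
time_s: 26.2
ee_pos: [0.5488, -0.0491, 0.2165]
tool_rot: [[1.0, 0.014, 0.001], [0.014, -1.0, -0.0], [0.001, 0.0, -1.0]]
contact_force: [-0.0, -0.8, -7.6]
opening: 0.114
```

```bash
python3 - <<'E'
from g import *
go(.453,.347,.217,5.2)
p,d=grab_frame("side");cv2.imwrite("pics/s11.png",cv2.resize(p[:,:,::-1],(800,600),interpolation=cv2.INTER_CUBIC))
E
```

```text
t 26.2 pos [ 0.5488 -0.0491  0.2165] yaw 0.77 Rz [ 1.4e-03 -3.0e-04 -1.0e+00] F [-0.  -0.8 -7.6] T [-0.01  0.01 -0.01] op 0.114 q [-0.19 -0.09  1.89 -0.    1.34  1.37]
shift tool [-0.0905 -0.3973 -0.0008] turn -4.43
```

View pics/s11.png

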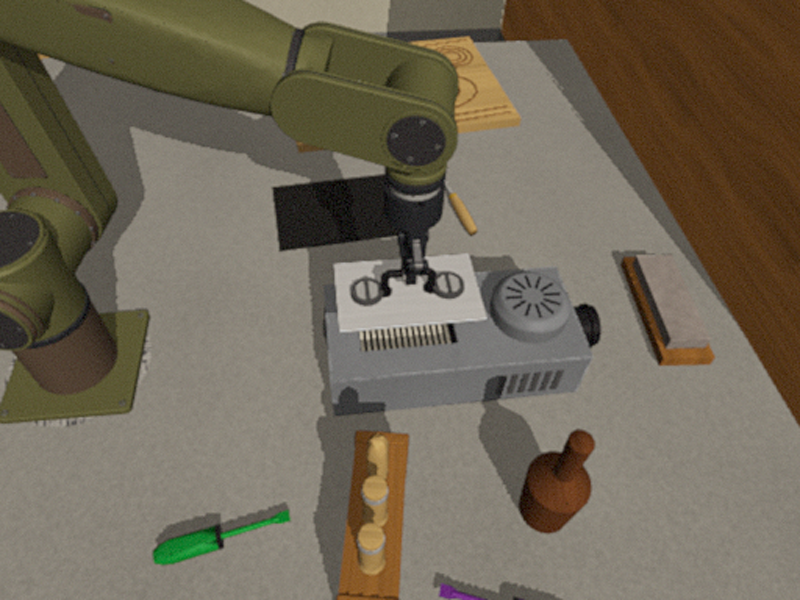

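Emit:
jog_arm([
  [255,[-0.003,-0.0132,0],0],
  [255,[-0.005,-0.022,0],0],
  [255,[-0.007,-0.0307,0],0],
  [255,[-0.007,-0.0307,0],0],
  [255,[-0.007,-0.0307,0],0],
  [255,[-0.007,-0.0307,0],0],
  [255,[-0.007,-0.0307,0],0],
  [255,[-0.007,-0.0307,0],0],
  [255,[-0.007,-0.0307,0],0],
  [255,[-0.007,-0.0307,0],0],
  [255,[-0.007,-0.0307,0],0],
  [255,[-0.007,-0.0307,0],0],
  [255,[-0.006,-0.027,0],0],
  [255,[-0.004,-0.018,0],0],
  [255,[-0.0025,-0.0101,0],0],
  [255,[0,0,0],-2.2],
  [255,[0,0,0],-2.2],
  [255,[0,0,0],0],
  [255,[0,0,0],0],
  [255,[0,0,0],0],
])

```text
time_s: 27.92
ee_pos: [0.4524, 0.3465, 0.2151]
tool_rot: [[0.996, 0.089, -0.001], [0.089, -0.996, -0.001], [-0.001, 0.001, -1.0]]
contact_force: [-0.1, -0.9, -6.0]
opening: 0.112
```

```bash
python3 g.py .453 .347 .0482 5.2
```

```text
t 27.92 pos [0.4524 0.3465 0.2151] yaw 5.1 Rz [-1.1e-03 -8.0e-04 -1.0e+00] F [-0.1 -0.9 -6. ] T [-0.03 -0.01 -0.05] op 0.112 q [ 0.56 -0.04  1.85 -0.    1.34  2.04]
shift tool [ 0.0008 -0.0005  0.1669] turn -0.1
```

Lower to about 12 mm above the mat, then check.

Emit:
jog_arm([
  [255,[0,0,0.02],0],
  [255,[0,0,0.03],0],
  [255,[0,0,0.03],0],
  [255,[0,0,0.03],0],
  [255,[0,0,0.025],0],
  [255,[0,0,0.015],0],
  [255,[0,0,0.005],0],
  [255,[0,0,0],0],
  [255,[0,0,0],0],
])

```text
time_s: 28.67
ee_pos: [0.4534, 0.3473, 0.0618]
tool_rot: [[0.996, 0.09, 0.001], [0.09, -0.996, 0.001], [0.001, -0.001, -1.0]]
contact_force: [-0.3, 0.1, -6.1]
opening: 0.116
```

```bash
python3 - <<'E'
from g import *
go(.453,.347,.0482,5.2)
p,d=grab_frame("side");crop(p,150,90,180,90,4,"pics/s12.png")
p,d=grab_frame("top");crop(p,90,160,130,130,5,"pics/t12.png")
E
```

```text
t 28.67 pos [0.4534 0.3473 0.0618] yaw 5.14 Rz [ 1.2e-03  7.0e-04 -1.0e+00] F [-0.3  0.1 -6.1] T [ 0.01 -0.07 -0.01] op 0.116 q [0.56 0.12 1.96 0.   1.06 2.04]
shift tool [-0.0004  0.0003  0.0136] turn -0.06
```

View pics/s12.png

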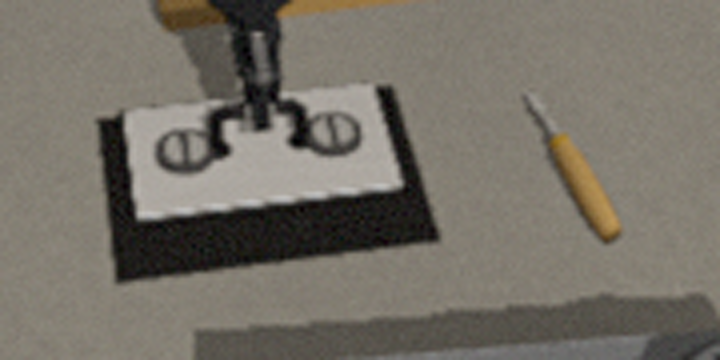

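View pics/t12.png

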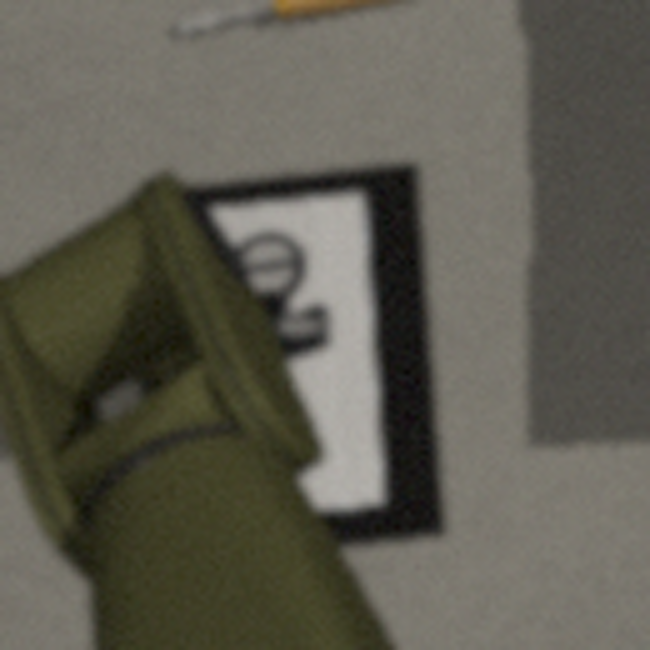

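Emit:
jog_arm([
  [255,[0,0,0.004],0],
  [255,[0,0,0.003],0],
  [255,[0,0,0.002],0],
  [255,[0,0,0.001],0],
  [255,[0,0,0.001],0],
  [255,[0,0,0.001],0],
  [255,[0,0,0],0],
])

```text
time_s: 29.35
ee_pos: [0.4525, 0.347, 0.0486]
tool_rot: [[0.996, 0.09, -0.0], [0.09, -0.996, -0.0], [-0.0, 0.0, -1.0]]
contact_force: [-0.6, -1.2, -7.1]
opening: 0.115
```

Emit:
jog_arm([
  [255,[0,0,0.001],0],
  [255,[0,0,0.001],0],
  [255,[0,0,0],0],
  [255,[0,0,0],0],
])

```text
time_s: 29.68
ee_pos: [0.4527, 0.3469, 0.0483]
tool_rot: [[0.996, 0.09, -0.001], [0.09, -0.996, -0.001], [-0.001, 0.001, -1.0]]
contact_force: [-4.0, -3.5, 2.8]
opening: 0.11
```

Emit:
jog_arm([
  [200,[0,0,0],0],
  [140,[0,0,0],0],
  [90,[0,0,0],0],
  [80,[0,0,0],0],
  [80,[0,0,0],0],
  [80,[0,0,0],0],
  [80,[0,0,0],0],
  [80,[0,0,0],0],
  [80,[0,0,-0.01],0],
  [80,[0,0,-0.02],0],
  [80,[0,0,-0.03],0],
  [80,[0,0,-0.035],0],
  [80,[0,0,-0.035],0],
  [80,[0,0,-0.03],0],
  [80,[0,0,0],0],
])

```text
time_s: 30.93
ee_pos: [0.4561, 0.3493, 0.2165]
tool_rot: [[0.996, 0.09, 0.012], [0.09, -0.996, 0.008], [0.013, -0.007, -1.0]]
contact_force: [0.4, -0.4, 1.1]
opening: 0.683
```

```bash
python3 - <<'E'
from g import *
go(.2,.3,.25,5)
p,d=grab_frame("side");cv2.imwrite("pics/s13.png",cv2.resize(p[:,:,::-1],(800,600),interpolation=cv2.INTER_CUBIC))
W=cloud("side",d);q=p.astype(int);z=W[...,2]
m=((q.sum(2)/3>115)&(q.max(2)-q.min(2)<40)&(z>.01)&(z<.05)&(abs(W[...,0]-.45)<.2)&(abs(W[...,1]-.347)<.12)).astype(np.uint8)
n,l,st,ce=cv2.connectedComponentsWithStats(m);i=1+np.argmax(st[1:,4])
v,u=np.nonzero(l==i);P=np.array([ray("side",a,.025)[:2] for a in zip(u,v)])*1000
print(cv2.minAreaRect(P.astype(np.float32)))
A=np.c_[W[l==i][:,:2],np.ones(len(u))];c=np.linalg.lstsq(A,z[l==i],rcond=None)[0];print("tilt",c[:2],"z",np.median(z[l==i]))
E
```

```text
t 30.93 pos [0.4561 0.3493 0.2165] yaw 5.18 Rz [ 0.0123  0.0077 -0.9999] F [ 0.4 -0.4  1.1] T [0.02 0.   0.02] op 0.683 q [ 0.56 -0.04  1.85 -0.    1.32  2.04]
shift tool [-0.259   0.0257 -0.0371] turn 0.18
((449.6316223144531, 342.6333923339844), (208.65274047851562, 131.0748748779297), 5.333617210388184)
tilt [0.00034215 0.00368037] z 0.024576890140848552
```

View pics/s13.png

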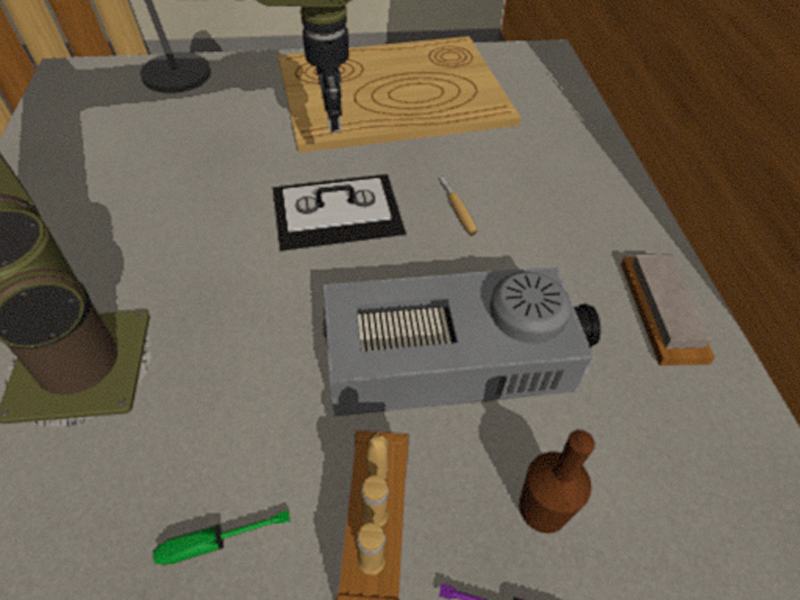

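Emit:
jog_arm([
  [80,[0,0,-0.02],0],
  [80,[0,0,0],0],
  [80,[0,0,0],0],
  [80,[0,0,0],0],
  [80,[0,0,0],0],
  [80,[0,0,0],0],
])

```text
time_s: 31.48
ee_pos: [0.4521, 0.3467, 0.2252]
tool_rot: [[0.996, 0.09, -0.002], [0.09, -0.996, -0.001], [-0.002, 0.001, -1.0]]
contact_force: [0.8, -0.6, 0.4]
opening: 0.682
```

```bash
python3 -c "
from rig import r
print(r.close_job())"
```

```text
the job is handed in; nothing more can be done
None
```

The cover is off and lies on the rubber mat, and the job is handed in at about 31.5 s of the 70 s allowed. I turned both fasteners anticlockwise to their end stops and stood the screwdriver back in its own rack slot. Then I lifted the cover by its handle and lowered it onto the mat.

**Last checks:**
- **Fasteners:** both slots lay along the cover's y, and the torque rose at the stop on each.
- **Screwdriver:** it stands in its slot, touching down at the same height as when I picked it up (TCP 0.1488 m).
- **Cover:** it lies about 4 mm from the mat's centre as seen by the side camera. It is level, turned like the mat, and its top is at the height expected for standing on the rails.
- **Other tools:** the chisels, mallet and gouge look where they were.
- **Forces:** readings after each move stayed under 10 N.

**Disagreed:** the green and purple look-alikes stood upright in the first pictures but were lying on the bench by the time I gripped the screwdriver. The arm never came close to the purple one and passed well above the height of both. I think they toppled by themselves, but I did not see them fall.

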